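# Unhook the orange case pack from the sample stand into the packing tray

### The job

Take the clear pack with the orange phone case off its wire hook on the sample stand: draw it along the wire, feel for the upturned tip and lift the hang tab up over it, keeping the pack hanging straight upright (a cocked tab tears) and never straining the hook. Then stand it upright, fully down, in the free pocket of the blue tray (the one with the green ticket in it), set it down gently and let go, leaving the other packs and things as they are.

Things in the scene. Friction and masses are not known exactly. Their poses are not given: they have to be found in the camera images.
- stand: Aluminium sample stand fixed to the bench: two posts (236 mm high, 312 mm apart along its y) carry a 14 mm square cross bar along its y. Origin on the bench under the bar's middle; its x axis is level and points away from the hooks' tips. Three wire hooks stick out level to stand -x at stand y = -110, 0, +110 mm. More than 6 N between the orange pack and the stand or its hooks strains a hook.
- collars (a point): Middle of the cross bar, 225 mm above the bench, in the middle hook's black collar (24 mm deep along x). The rigid 5 mm round hook wires pass the bar at this height. Each runs straight out to stand -x, then turns up at 45 degrees: the straight part ends 60 to 110 mm from the bar's middle (set differently on each hook, not measured), the wire axis then goes 18 mm further out and 18 mm up.
- pack_orange: The pack to move: stiff clear clamshell with an orange phone case in it, 16 mm thick (its x), 80 wide (y), 136 high (z), 56 to 108 g; origin at the centre of its underside. It hangs on one of the hooks 38 to 50 mm in front of the bar's middle, its -x towards the hook's tip. Its two shoulders beside the hang tab (top at z = 136 mm) can be gripped across the thickness from above.
- pack_orange_hole (a point): Centre of the hole in the orange pack's white hang tab, 155.5 mm above the pack's underside. The tab stands in the middle of the pack's top: 4 mm thick, 32 mm wide, top at pack z = 172 mm. The hole is 16 mm wide and 13 mm high (pack z = 149 to 162 mm); at the start its upper edge rests on the wire.
- tray: Blue moulded packing tray fixed to the bench, 172 x 112 mm, 56 mm high, origin at the centre of its underside. Three upright pockets 26 mm (tray x) by 90 mm (tray y), centred at tray x = -62, 0 and +62 mm; pocket floor 6 mm above the bench, the ribs between them as high as the rim.
- ticket: Flat green paper job ticket (22 x 86 mm, fixed, paper thin) on the floor of the one free pocket; origin at the pocket's centre, on its floor.
- pack_white: Like the orange pack but with a white case and a green tab, hanging on another hook. Leave alone.
- pack_black: Like the orange pack but with a black case and a green tab, hanging on another hook. Leave alone.
- pack_grey: Like the orange pack but with a grey case, standing in a tray pocket. Leave alone.
- pack_green: Like the orange pack but with a green case, standing in a tray pocket. Leave alone.
- deburr_pen: Black deburring pen lying on the bench, 140 mm long, 14 mm thick; origin under its middle. Leave alone.
- tape_roll: Roll of tape lying flat, 90 mm across, 24 mm high; origin under its centre. Leave alone.
Mind the look-alikes: they are no part of the job. What is shaped like the pack_orange but turquoise or yellow is not meant.

How it is judged:
On the way:
1. the orange pack is off its hook: its hang hole is out beyond the tip (more than 135 mm in front of the bar), touching nothing of the stand (x of pack_orange_hole in the frame of stand below -0.135 m and height (world z) of pack_orange_hole above 0.19 m and contact force between pack_orange and stand below 0.05 N), for 0.1 s.
At the end, for the whole second after the job is handed in: the orange pack stands in the pocket with the green ticket: underside centre within 12 mm of the pocket's centre and less than 5 mm above its floor, leaning less than 0.25 rad, at rest and let go (horizontal distance between pack_orange and ticket below 0.012 m and z of pack_orange in the frame of ticket below 0.005 m and angle between pack_orange's own z axis and vertical below 0.25 rad and linear speed of pack_orange below 0.02 m/s and contact force between the fingers and pack_orange below 0.05 N); the robot touches nothing.
It fails at once if the hook is strained: more than 6 N between the orange pack and the stand (contact force between pack_orange and stand above 6 N).
It fails at once if the pack is cocked on the hook or while carried high: its z axis more than 0.08 rad off vertical with its hang hole over 190 mm above the bench (angle between pack_orange's own z axis and vertical above 0.08 rad and height (world z) of pack_orange_hole above 0.19 m).
It fails at once if the pack is dropped or pressed hard into the tray: more than 25 N between them (contact force between pack_orange and tray above 25 N).
It fails at once if another pack or thing is moved by more than 20 mm (distance of any of pack_white, pack_black, pack_grey, pack_green, deburr_pen, tape_roll from where it was at the start of the episode above 0.02 m).
It also fails if it takes over 72 s, if anything falls off the work surface, if the arm or the gripper's body presses on something with over 40 N, if the wrist force passes 120 N, or if a joint passes its speed limit or range.

### The arm

A 6-joint arm with a two-finger parallel gripper is mounted at the origin on the work surface. World frame = base frame: x ahead of the robot, y to its left, z up, the work surface at z = 0. Lengths are in m, angles in rad, forces in N, time in s.
With the tool pointing down it reaches from about 0.35 to 0.875 m from the base axis. Payload 4.2 kg.
Tool frame: the origin (TCP) lies at the very end of the fingers, on their centre line; the grasp point (between the pads) lies 19 mm behind it; z points along the fingers, y is the line along which they close (so a half turn about z gives the same grasp; the last joint's range is limited). The gripper opens to 85 mm and grips with 20 to 120 N. Pads are 22 mm wide; open, the fingers measure 114 mm over their backs; the gripper's body (76 mm by 85 mm) begins 54 mm behind the grasp point. The pads swing forward as they close: fully open they stand 13 mm farther back than shut.
Start: joints at [1.4, 0.385, 0.008, 0, -1.194, -0.259], TCP at [0.26, 0.568, 0.231] pointing down, gripper open.
Joint ranges: [-3.14, 3.14], [-1.21, 2.06], [-1.07, 1.41], [-3.16, 2.05], [-2.99, -0.16], [-3.1, 3.1]. Speed limits (rad/s): [2.79, 2.79, 3.14, 3.14, 3.14, 3.14].

### API

Orientations are given as [roll, pitch, yaw] about the fixed x, y, z axes, in that order (R = Rz(yaw) Ry(pitch) Rx(roll)).
In Python, from bench import robot gives the robot as it stands.
- The arm moves only by the shell command python3 -m handwheel 'ROWS'. ROWS is text: rows parted by semicolons, each of 7 numbers parted by spaces: the shift along the tool's x, y, z in cm, then the turn, a rotation vector about the tool's x, y, z in rad, then the gripper command: -1 is fully open, 1 is shut, values between are in proportion. A call has 1 to 5 rows; each row shifts and turns the commanded pose from where the row before left it, along the tool's axes as they then stand; what a row does not reach is not made up. A row lasts 1/12 s, in which the tool goes at most 41.7 mm and 7.16 degrees, less where a joint would pass 70% of its speed; a pose out of reach is approached as far as the arm can. A call is refused whole if a number of a shift passes 4.17 or a number of a turn 0.125, either way. A call with a gripper value outside its range is refused whole. The fingers move at their own pace and stop on an object; the grip force is fixed at half the most. Time passes only in rows, so rows that do not move let the fingers close. It gives the time, the measured TCP pose, the force, the opening and the grip force at its end, in the units of the state.
- robot.sense(): the state, without advancing time (a new reading comes with each control period).
- robot.get_image(name): name is "scene" or "top" or "wrist"; returns a dict with "pixels" (480x640x3 uint8, blue, green, red), "mtx" (3x3 intrinsics, pixels), "origin" and "attitude" of the camera in the world. Camera axes: x right, y up, looking along -z (the intrinsics and any distortion apply to the point x, -y, -z); pixel columns grow to the right and rows downward; lengths in m; the calibration is good to about 2 mm. A picture is of the moment at which its call begins. There is no depth.
- robot.finish_job(): hands the job in; it is judged then, once.
Trained networks look in a picture, given as the dict that the camera call returned (one of the last four; its "shot" number tells which), for a name from the list of things; names that differ only in an ending like _2 or _b are one class to them, and where a whole thing is asked for, a point or a joint stands for the part that bears it (a point fixed in the world has none). Each returns a list of dicts, best first, with "confidence" (0 to 1); they miss things now and then, are a little off and sometimes report something else, mostly with a low value. They report only what shows in the picture. A call takes as long as a camera call. They do not tell look-alikes from the thing itself.
- robot.cut_out(query, picture): "region" (480x640 bool, what is visible of it) and "extent" ([centre column, centre row, width, height] in pixels, round what is visible of it).
The state is a dict: "clock": time; "joint_pos": joint angles; "dq": joint speeds; "joint_torque": joint torques, N m; "position": TCP position; "eef_rot": TCP orientation; "wrist_force": force on the tool from outside, world axes, zero at the start; "wrist_torque": the same for the moment, N m; "opening": finger opening in m; "grasp_force": force on a finger pad.
Only numpy, scipy, OpenCV 4.12 (cv2) and the standard library are available. Lean on these libraries where they do the work, as an engineer would, in place of code of your own. Each camera call takes 0.05 s, during which the arm holds its last target. There are 200 camera calls.

## Working session

There is one attempt and no reset: what is moved stays moved. The work goes in short steps, Python scripts to look and compute and a shell command to move; the robot and the scene stay as the last step left them, time stands still between calls to the robot, and variables do not carry over. Pictures are saved under pics/ and viewed, at most 13 in all, crops included, and the job is handed in when it is done.

```bash
mkdir -p pics; cat > h.py <<'E'
import numpy as np, cv2, pickle
from bench import robot
def cam(p):
    a=np.array(p["attitude"],float)
    if a.shape!=(3,3):
        from scipy.spatial.transform import Rotation as R
        a=R.from_euler('xyz',a).as_matrix() if a.size==3 else R.from_quat(a).as_matrix()
    return np.array(p["mtx"]),np.array(p["origin"]),a
def ray(p,u,v):
    K,o,A=cam(p); d=np.linalg.inv(K)@[u,v,1]; return o,A@(d*[1,-1,-1])
def onz(p,u,v,z):
    o,d=ray(p,u,v); return o+d*(z-o[2])/d[2]
def proj(p,X):
    K,o,A=cam(p); c=A.T@(np.array(X)-o)*[1,-1,-1]; q=K@c; return q[:2]/q[2]
E
python3 - <<'E'
from h import *
s=robot.sense(); print({k:np.round(v,3) for k,v in s.items()})
ims=[]
for n in["scene","top"]:
    p=robot.get_image(n); print(n,p["origin"],p["attitude"],p["mtx"],[k for k in p])
    pickle.dump(p,open(n+".pkl","wb")); cv2.imwrite(f"pics/{n}.png",p["pixels"])
    for q in["pack_orange","pack_orange_hole","ticket","tray","stand","collars","tape_roll"]:
        try:
            for r in robot.cut_out(q,p)[:5]: print(n,q,round(r["confidence"],2),np.round(r["extent"],1))
        except Exception as e: print(q,e)
E
```

```text
{'clock': np.float64(0.0), 'joint_pos': array([ 1.4  ,  0.386,  0.007, -0.   , -1.194, -0.259]), 'dq': array([-0.002,  0.001,  0.   ,  0.002,  0.001, -0.001]), 'joint_torque': array([ 0.0000e+00, -3.9229e+01,  1.8841e+01,  4.1860e+00, -5.0000e-03,
       -0.0000e+00]), 'position': array([0.26 , 0.568, 0.23 ]), 'eef_rot': array([ 3.139, -0.   , -0.43 ]), 'wrist_force': array([0.013, 0.774, 0.207]), 'wrist_torque': array([0.03 , 0.023, 0.023]), 'grasp_force': np.float64(0.0), 'opening': np.float64(0.086)}
scene [ 1.34496747 -0.60322095  0.97207813] [ 0.89183335 -0.01975375  0.95992863] [[536.54489815   0.         314.41736815]
 [  0.         536.54489815 236.15874944]
 [  0.           0.           1.        ]] ['pixels', 'mtx', 'origin', 'attitude', 'shot']
scene pack_orange 0.95 [286.2 259.1  39.   53.7]
scene pack_orange 0.91 [324.  203.1  20.8  63.2]
scene pack_orange 0.82 [353.4 245.6  31.3  60.5]
scene pack_orange 0.58 [362.4 227.5  28.3  52.8]
scene pack_orange_hole 0.89 [359.9 226.8  30.5  52.7]
scene pack_orange_hole 0.88 [288.7 261.1  35.   55.9]
scene pack_orange_hole 0.78 [3
[... 517 characters left out ...]
.   30.6]
top pack_orange 0.79 [250.5 256.5  26.3  42.6]
top pack_orange 0.76 [295.1 200.1  30.9  25.9]
top pack_orange 0.62 [253.2 318.   39.6  24.2]
top pack_orange_hole 0.8 [253.6 313.6  38.5  23.3]
top pack_orange_hole 0.74 [250.2 255.   25.2  39.7]
top pack_orange_hole 0.72 [349.1 247.1  30.7  31.1]
top pack_orange_hole 0.64 [294.6 203.1  34.5  27.4]
top pack_orange_hole 0.25 [289.5 189.7 146.2  83. ]
top ticket 0.59 [410.4 215.1  32.2   4.9]
top tray 0.86 [416.6 236.5  58.4  79.4]
top tray 0.35 [170.6 279.6  40.8  35.6]
top tray 0.23 [340.7 192.8  35.   26.3]
top stand 0.68 [292.9 196.3 146.9  73.7]
top collars 0.79 [289.9 190.  148.3  78.2]
top tape_roll 0.79 [169.3 278.9  42.2  34.5]
```

```bash
python3 - <<'E'
from h import *
p=pickle.load(open("scene.pkl","rb"));t=pickle.load(open("top.pkl","rb"))
a=cv2.resize(p["pixels"][150:390,180:450],None,fx=2.2,fy=2.2,interpolation=cv2.INTER_CUBIC)
cv2.imwrite("pics/a.png",a)
b=cv2.resize(t["pixels"][130:350,150:460],None,fx=2.5,fy=2.5,interpolation=cv2.INTER_CUBIC)
cv2.imwrite("pics/b.png",b)
E
```

```text
(no output)
```

View pics/a.png

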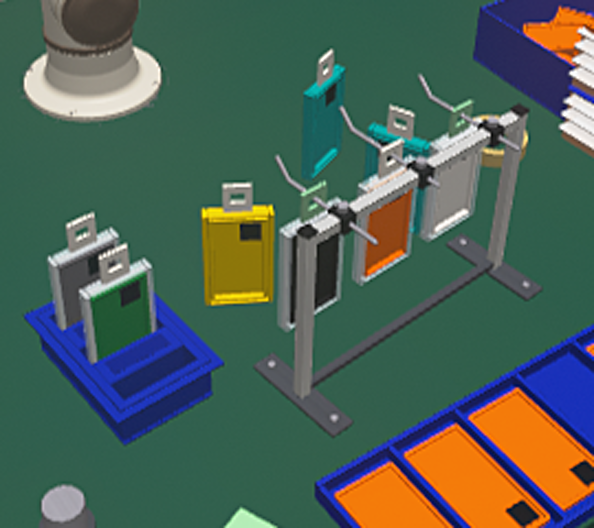

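View pics/b.png

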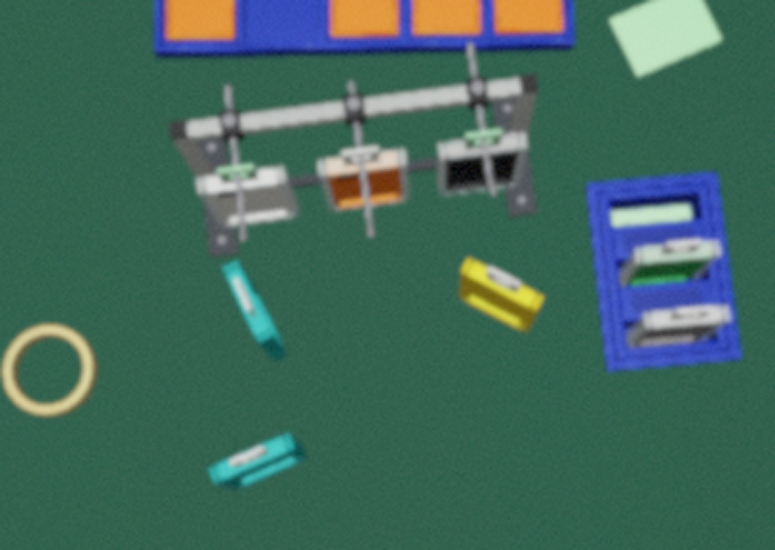

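The middle hook's pack is the orange one (white tab, orange case): scene about (355,247), top about (295,203). The look-alikes are two turquoise packs (top (250,256) and (253,318)) and a yellow one (top (350,248)) standing on the bench. The white and black packs have green tabs. The enlarged crops confirm this. The free pocket is the tray's far one, with the ticket at top (410,215).

```bash
python3 - <<'E'
from h import *
p=pickle.load(open("scene.pkl","rb"));t=pickle.load(open("top.pkl","rb"))
T=lambda u,v,z: onz(t,150+(u)/2.5,130+v/2.5,z).round(4)
for n,u,v,z in [("colL",231,122,.225),("colM",354,104,.225),("colR",477,91,.225),("barL",180,128,.232),("barR",528,83,.232),("tipM",371,234,.243),("tipL",242,238,.243),("tipR",492,192,.243),("backM",351,83,.225),("tabM",360,155,.2375)]: print(n,T(u,v,z))
for n,u,v,z in [("colM",420,173,.225),("tipM",342,109,.243)]: print("scene",n,onz(p,180+u/2.2,150+v/2.2,z).round(4))
# tray rim corners
for u,v in [(588,184),(716,173),(740,358),(608,369)]: print("rim",T(u,v,.056))
for u,v in [(611,210),(692,205)]: print("ticket",T(u,v,.006))
# ticket centroid from scene by colour
print("ticket net",onz(t,410.4,215.1,.006))
for u,v in [(250.5,256.5),(350,248)]: print("lookalike",onz(t,u,v,.08))
# simple hsv ticket
h=cv2.cvtColor(t["pixels"],cv2.COLOR_BGR2HSV)
E
```

```text
colL [0.636  0.1703 0.225 ]
colM [0.6504 0.0608 0.225 ]
colR [ 0.6602 -0.0491  0.225 ]
barL [0.6292 0.2143 0.232 ]
barR [ 0.6644 -0.0943  0.232 ]
tipM [0.5273 0.0465 0.243 ]
tipL [0.5261 0.1576 0.243 ]
tipR [ 0.5624 -0.0589  0.243 ]
backM [0.67   0.0633 0.225 ]
tabM [0.5996 0.0554 0.2375]
scene colM [0.6435 0.0622 0.225 ]
scene tipM [0.5275 0.0476 0.243 ]
rim [ 0.6166 -0.1645  0.056 ]
rim [ 0.6253 -0.2936  0.056 ]
rim [ 0.4376 -0.3061  0.056 ]
rim [ 0.4295 -0.1763  0.056 ]
ticket [ 0.6013 -0.193   0.006 ]
ticket [ 0.6049 -0.2773  0.006 ]
ticket net [ 0.59750757 -0.23433519  0.006     ]
lookalike [0.48503448 0.16992312 0.08      ]
lookalike [ 0.50090843 -0.07154848  0.08      ]
```

```bash
python3 -m handwheel '0 0 -2.5 0 0 0 -1;2 1 -2.5 0 0 0 -1;2.5 1.5 -2.5 0 0 0 -1;3 2 -2 0 0 0 -1;3 2 -1 0 0 0 -1' | tail -5
python3 -m handwheel '3.3 2.2 0 0 0 0 -1;3.3 2.2 0 0 0 0 -1;3.3 2.2 0 0 0 0 -1;3.3 2.2 0 0 0 0 -1;3.3 2.2 0 0 0 0 -1' |tail -3
python3 -m handwheel '3.3 2.2 0 0 0 0 -1;3.3 2.2 0 0 0 0 -1;3.3 2.2 0 0 0 0 -1;3.3 2.2 0 0 0 0 -1;3.3 2.2 0 0 0 0 -1' |tail -3
python3 -m handwheel '0 0 0 0 0 .12 -1;0 0 0 0 0 .12 -1;0 0 0 0 0 .12 -1;0 0 0 0 0 .12 -1;0 0 0 0 0 .12 -1' |tail -3
python3 -m handwheel '0 0 0 0 0 .12 -1;0 0 0 0 0 .12 -1;0 0 0 0 0 .12 -1;0 0 0 0 0 .12 -1;0 0 0 0 0 0.06 -1' |tail -3
```

```text
position: [0.3297, 0.4652, 0.3395]
eef_rot: [-3.137, -0.001, -0.428]
wrist_force: [1.0, -0.4, 0.5]
opening: 0.0851
grasp_force: 0.0
wrist_force: [1.3, -0.5, 0.4]
opening: 0.0851
grasp_force: 0.0
wrist_force: [1.0, 0.6, 0.8]
opening: 0.0854
grasp_force: 0.0
wrist_force: [0.3, -0.5, 0.1]
opening: 0.0854
grasp_force: 0.0
wrist_force: [-0.2, -0.2, -0.1]
opening: 0.0852
grasp_force: 0.0
```

```bash
python3 - <<'E'
from h import *
s=robot.sense(); print(s["clock"],s["position"].round(4) if hasattr(s["position"],'round') else s["position"],s["eef_rot"],s["opening"],s["joint_pos"])
p=robot.get_image("wrist");pickle.dump(p,open("w1.pkl","wb"));cv2.imwrite("pics/w1.png",p["pixels"]);print(p["origin"],p["attitude"],p["mtx"])
E
```

```text
2.8833 [0.537  0.1278 0.3363] [-3.14158419e+00  7.02628921e-05 -1.57485330e+00] 0.08522619709290268 [ 5.27259958e-01  2.03530090e-01  1.32081688e-02 -5.73250076e-05
 -1.38043151e+00 -5.31306084e-01]
[0.53697845 0.04827755 0.47845228] [-3.15262502e-01  7.32757613e-04  3.13594406e+00] [[368.19766936   0.         316.43321062]
 [  0.         368.19766936 242.59617866]
 [  0.           0.           1.        ]]
```

View pics/w1.png

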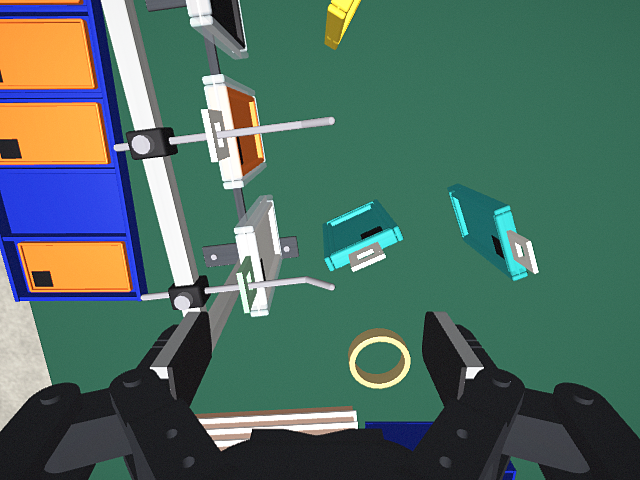

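```bash
python3 - <<'E'
from h import *
t=pickle.load(open("w1.pkl","rb"))
im=t["pixels"]
cv2.imwrite("pics/w1c.png",cv2.resize(im[60:200,80:360],None,fx=2.8,fy=2.8,interpolation=cv2.INTER_CUBIC))
for n,u,v,z in [("barNear",163,205,.232),("barFar",121,25,.232),("colM",152,144,.225),("back",115,148,.225),("tip",333,121,.243),("tabtop1",203.5,110,.2375),("tabtop2",212.5,160,.2375),("sh1",205,77,.2015),("sh1b",222,74,.2015),("sh2",225,187,.2015),("sh2b",243,184,.2015)]: print(n,onz(t,u,v,z).round(4))
E
```

```text
barNear [0.642  0.1011 0.232 ]
barFar [ 0.6522 -0.0071  0.232 ]
colM [0.6468 0.0613 0.225 ]
back [0.6719 0.0637 0.225 ]
tip [0.5271 0.0475 0.243 ]
tabtop1 [0.6067 0.0406 0.2375]
tabtop2 [0.604  0.0708 0.2375]
sh1 [0.6139 0.018  0.2015]
sh1b [0.602  0.0162 0.2015]
sh2 [0.6064 0.0941 0.2015]
sh2b [0.5927 0.0919 0.2015]
```

View pics/w1c.png

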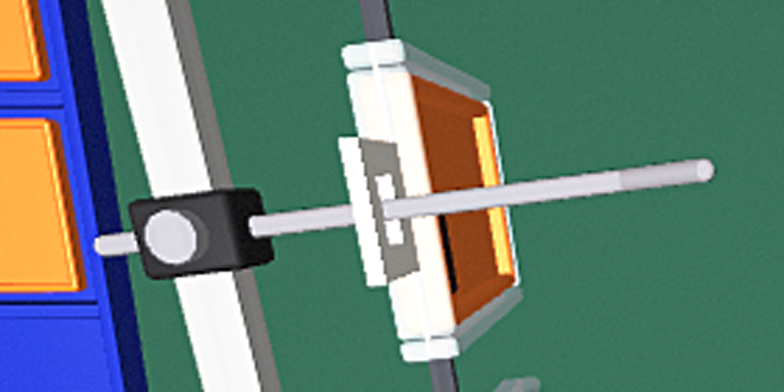

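```bash
python3 - <<'E'
from h import *
t=pickle.load(open("w1.pkl","rb"))
P=lambda u,v,z: onz(t,80+u/2.8,60+v/2.8,z)
W={}
for n,u,v,z in [("back",110,243,.225),("w1",260,224,.225),("w2",560,188,.225),("bend",617,181,.226),("tip",703,170,.243),("barL_top1",97,0,.232),("barR_top1",170,0,.232),("barL2",212,392,.232),("barR2",265,392,.232),("tab1",347,137,.2375),("tab2",376,287,.2375),("sh1",380,65,.2015),("sh2",428,342,.2015)]:
    W[n]=P(u,v,z); print(n,W[n].round(4))
a=lambda d: np.arctan2(d[1],d[0])
print("wire yaw",a(W["back"]-W["w2"]),"tab yaw",a(W["tab2"]-W["tab1"])-np.pi/2,"sh yaw",a(W["sh2"]-W["sh1"])-np.pi/2)
y=.122;x=np.array([np.cos(y),np.sin(y),0]);yy=np.array([-np.sin(y),np.cos(y),0])
tc=(W["tab1"]+W["tab2"])/2; sc=(W["sh1"]+W["sh2"])/2
for n,v in list(W.items())+[("tc",tc),("sc",sc)]: print(n,"rel tab: x %.4f y %.4f"%((v-tc)@x,(v-tc)@yy))
print(tc,sc,(tc+sc)/2-.028*yy)
E
```

```text
back [0.6689 0.0629 0.225 ]
w1 [0.6325 0.0588 0.225 ]
w2 [0.5611 0.051  0.225 ]
bend [0.5477 0.0495 0.226 ]
tip [0.5283 0.0473 0.243 ]
barL_top1 [0.6593 0.0116 0.232 ]
barR_top1 [0.6435 0.0116 0.232 ]
barL2 [0.6465 0.0977 0.232 ]
barR2 [0.6337 0.0977 0.232 ]
tab1 [0.6064 0.0399 0.2375]
tab2 [0.603  0.0723 0.2375]
sh1 [0.6069 0.022  0.2015]
sh2 [0.6002 0.0905 0.2015]
wire yaw 0.11004772245103715 tab yaw 0.10474882557904852 sh yaw 0.09719132614507653
back rel tab: x 0.0646 y -0.0011
w1 rel tab: x 0.0280 y -0.0008
w2 rel tab: x -0.0438 y 0.0002
bend rel tab: x -0.0574 y 0.0004
tip rel tab: x -0.0769 y 0.0005
barL_top1 rel tab: x 0.0488 y -0.0509
barR_top1 rel tab: x 0.0331 y -0.0489
barL2 rel tab: x 0.0466 y 0.0361
barR2 rel tab: x 0.0338 y 0.0377
tab1 rel tab: x -0.0003 y -0.0163
tab2 rel tab: x 0.0003 y 0.0163
sh1 rel tab: x -0.0020 y -0.0342
sh2 rel tab: x -0.0003 y 0.0346
tc rel tab: x 0.0000 y 0.0000
sc rel tab: x -0.0011 y 0.0002
[0.60466254 0.05614025 0.2375    ] [0.60353462 0.05623836 0.2015    ] [0.60750611 0.02839742 0.2195    ]
```

```bash
python3 -m handwheel '0 0 0 0 0 -.112 .34;2.7 -1.5 0 0 0 0 .34;2.7 -1.5 0 0 0 0 .34;2.7 -1.5 0 0 0 0 .34;2.65 -1.39 0 0 0 0 .34' | tail -5
python3 -m handwheel '0 0 2 0 0 0 .34;0 0 2 0 0 0 .34;0 0 2 0 0 0 .34;0 0 1 0 0 0 .34;0 0 0 0 0 0 .34'
python3 - <<'E'
from h import *
p=robot.get_image("wrist");pickle.dump(p,open("w2.pkl","wb"))
cv2.imwrite("pics/w2.png",p["pixels"]);
# expected positions
y=.108;X=np.array([np.cos(y),np.sin(y),0]);Y=np.array([-np.sin(y),np.cos(y),0])
for c in [(.6047,.0561)]:
  for sx,sy in [(-8,-40),(8,-40),(-8,40),(8,40)]:
    print(proj(p,np.array([*c,.2015])+X*sx/1e3+Y*sy/1e3).round(1))
s=robot.sense();print(s["position"],s["eef_rot"],s["opening"])
E
```

```text
position: [0.6084, 0.0267, 0.3364]
eef_rot: [-3.141, 0.0, -1.456]
wrist_force: [0.4, 0.8, 0.5]
opening: 0.0281
grasp_force: 0.0
clock: 3.77
position: [0.6064, 0.0274, 0.2635]
eef_rot: [3.136, -0.0, -1.457]
wrist_force: [-0.2, -0.4, -0.7]
opening: 0.0283
grasp_force: 0.0
[328.2 245.5]
[300.8 245.4]
[326.5 361.9]
[301.9 361.9]
[0.60739876 0.02752592 0.26555414] [ 3.13943813e+00 -7.48040431e-04 -1.45686911e+00] 0.028606587333226557
```

View pics/w2.png

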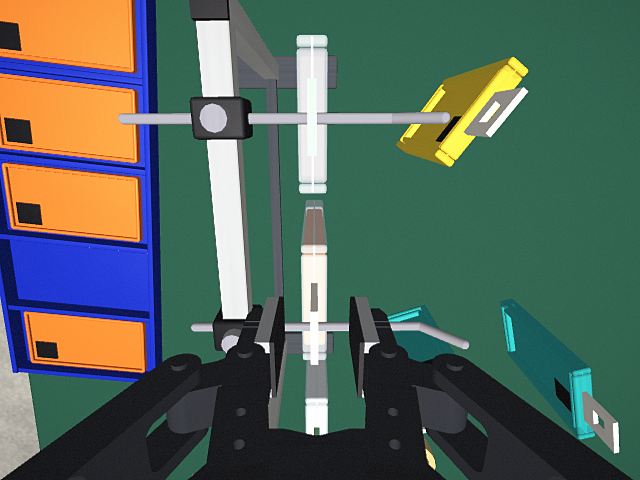

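The wrist view shows the orange shoulder at columns 302–327 (row 250), centred to about 1 mm between the fingers (284 and 350). The wire is at row 327, bending at (415,327) with its tip at (466,345). I'm going down.

```bash
python3 -m handwheel '0 -.1 2 0 0 0 .34;0 0 2 0 0 0 .34;0 0 2 0 0 0 .34;0 0 1.3 0 0 0 .34;0 0 0.8 0 0 0 .34'
python3 -m handwheel '0 0 0 0 0 0 .45;0 0 0 0 0 0 .5;0 0 0 0 0 0 .53;0 0 0 0 0 0 .56;0 0 0 0 0 0 .59'
```

```text
clock: 4.23
position: [0.6097, 0.0278, 0.1899]
eef_rot: [-3.138, -0.002, -1.454]
wrist_force: [-21.8, 5.4, 39.3]
opening: 0.0281
grasp_force: 22.2
clock: 4.65
position: [0.6112, 0.0283, 0.1891]
eef_rot: [-3.134, -0.0, -1.456]
wrist_force: [0.7, -0.2, 7.2]
opening: 0.0178
grasp_force: 3.2
```

```bash
python3 - <<'E'
from h import *
s=robot.sense();print({k:np.round(v,3) for k,v in s.items()})
p=robot.get_image("wrist");q=robot.get_image("scene")
a=p["pixels"][180:480,180:480]; b=cv2.resize(q["pixels"][160:310,290:440],(300,300),interpolation=cv2.INTER_CUBIC)
cv2.imwrite("pics/c.png",cv2.resize(np.hstack([a,b]),None,fx=1.3,fy=1.3))
E
```

```text
{'clock': np.float64(4.65), 'joint_pos': array([ 0.311,  0.39 , -0.095,  0.002, -1.078, -0.198]), 'dq': array([0.002, 0.002, 0.001, 0.003, 0.005, 0.   ]), 'joint_torque': array([-1.0900e-01, -3.4727e+01,  1.5258e+01,  3.0310e+00, -2.9000e-01,
       -4.0000e-03]), 'position': array([0.611, 0.028, 0.189]), 'eef_rot': array([-3.134, -0.   , -1.456]), 'wrist_force': array([ 0.724, -0.21 ,  7.216]), 'wrist_torque': array([ 0.029, -0.26 ,  0.051]), 'grasp_force': np.float64(3.223), 'opening': np.float64(0.018)}
```

View pics/c.png

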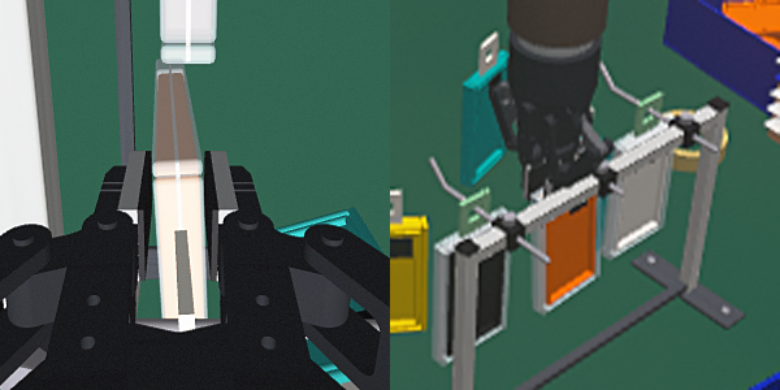

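```bash
python3 -m handwheel '0 0 -.3 0 0 0 .59;0 0 -.3 0 0 0 .59;0 0 0 0 0 0 .59;0 0 0 0 0 0 .59'
```

```text
clock: 5.08
position: [0.6086, 0.0278, 0.1914]
eef_rot: [3.141, 0.0, -1.458]
wrist_force: [0.9, 0.7, -0.0]
opening: 0.0174
grasp_force: 0.0
```

```bash
python3 -m handwheel '0 0 .2 0 0 0 .61;0 0 0 0 0 0 .63;0 0 0 0 0 0 .65;0 0 0 0 0 0 .7;0 0 0 0 0 0 1'
python3 -m handwheel '0 0 0 0 0 0 1;0 0 0 0 0 0 1;0 0 0 0 0 0 1'
```

```text
clock: 5.5
position: [0.6085, 0.0277, 0.189]
eef_rot: [3.141, -0.0, -1.458]
wrist_force: [-0.5, -0.1, -0.5]
opening: 0.0141
grasp_force: 58.6
clock: 5.75
position: [0.6086, 0.0277, 0.1891]
eef_rot: [3.141, -0.0, -1.458]
wrist_force: [-0.1, 1.0, -0.2]
opening: 0.0143
grasp_force: 58.6
```

```bash
python3 -m handwheel '0 0 -.1 0 0 0 1;0 0 -.1 0 0 0 1;0 0 -.1 0 0 0 1;0 0 -.1 0 0 0 1;0 0 0 0 0 0 1'
python3 -m handwheel '0 .3 0 0 0 0 1;0 .5 0 0 0 0 1;0 .5 0 0 0 0 1;0 .5 0 0 0 0 1;0 .2 0 0 0 0 1'
python3 -m handwheel '0 .3 0 0 0 0 1;0 .5 0 0 0 0 1;0 .5 0 0 0 0 1;0 .5 0 0 0 0 1;0 .2 0 0 0 0 1'
```

```text
clock: 6.17
position: [0.6089, 0.0278, 0.1937]
eef_rot: [-3.141, 0.0, -1.458]
wrist_force: [0.2, -0.8, -0.2]
opening: 0.0144
grasp_force: 58.6
clock: 6.58
position: [0.5878, 0.0254, 0.1934]
eef_rot: [3.141, 0.0, -1.458]
wrist_force: [-0.2, 0.3, -1.1]
opening: 0.0141
grasp_force: 58.6
clock: 7.0
position: [0.5681, 0.0231, 0.1934]
eef_rot: [3.141, 0.0, -1.458]
wrist_force: [-0.1, 0.2, -0.2]
opening: 0.0143
grasp_force: 58.6
```

```bash
python3 - <<'E'
from h import *
p=robot.get_image("wrist");q=robot.get_image("scene");pickle.dump(q,open("s2.pkl","wb"));pickle.dump(p,open("w3.pkl","wb"))
a=cv2.resize(p["pixels"][200:400,200:480],(560,400),interpolation=cv2.INTER_CUBIC); b=cv2.resize(q["pixels"][170:270,320:380],(240,400),interpolation=cv2.INTER_CUBIC)
cv2.imwrite("pics/d.png",np.hstack([a,b]))
for n,X in [("bend",(.5477,.0495,.225)),("tip",(.5283,.0473,.243)),("col",(.6458,.0605,.225))]: print(n,proj(p,X),proj(q,X))
E
```

```text
bend [363.86102433 424.62687731] [340.87626735 209.633801  ]
tip [429.77567319 467.16686862] [335.56482025 199.74641584]
col [101.45964674 424.62255079] [370.98941555 229.40752211]
```

View pics/d.png

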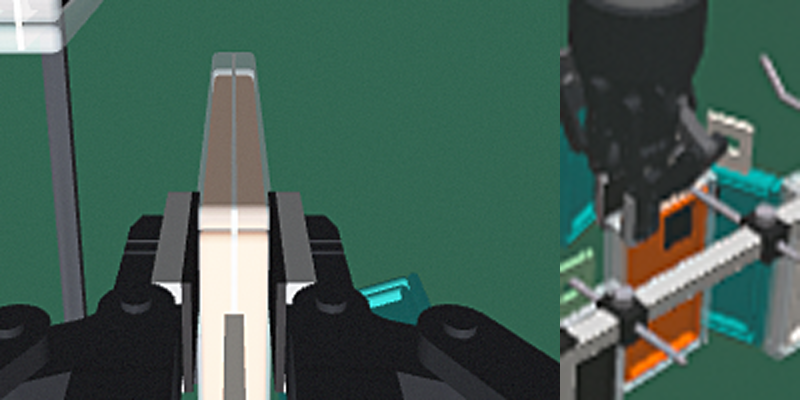

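The pack is held squarely between the pads (wrist crop, columns 200–270). The wire is hidden by the gripper, so I'll feel for the bend.

```bash
python3 -m handwheel '0 .3 -.1 0 0 0 1;0 .4 -.1 0 0 0 1;0 .3 0 0 0 0 1;0 .2 0 0 0 0 1;0 0 0 0 0 0 1'
python3 -m handwheel '0 .1 0 0 0 0 1;0 .1 0 0 0 0 1;0 .1 0 0 0 0 1;0 0 0 0 0 0 1'
python3 -m handwheel '0 .1 0 0 0 0 1;0 .1 0 0 0 0 1;0 0 0 0 0 0 1;0 0 0 0 0 0 1'
```

```text
clock: 7.52
position: [0.5566, 0.0218, 0.1954]
eef_rot: [3.141, 0.0, -1.458]
wrist_force: [0.1, 0.1, -0.2]
opening: 0.0141
grasp_force: 58.6
clock: 7.85
position: [0.5539, 0.0215, 0.1953]
eef_rot: [3.141, -0.0, -1.458]
wrist_force: [0.2, -0.7, -0.2]
opening: 0.0141
grasp_force: 58.6
clock: 8.18
position: [0.5521, 0.0213, 0.1953]
eef_rot: [-3.142, -0.0, -1.458]
wrist_force: [0.2, -1.3, -1.5]
opening: 0.0142
grasp_force: 58.6
```

```bash
python3 -m handwheel '0 .1 0 0 0 0 1;0 0 0 0 0 0 1;0 0 0 0 0 0 1'
python3 -m handwheel '0 .1 0 0 0 0 1;0 0 0 0 0 0 1;0 0 0 0 0 0 1'
python3 -m handwheel '0 .05 0 0 0 0 1;0 0 0 0 0 0 1;0 0 0 0 0 0 1'
```

```text
clock: 8.43
position: [0.5511, 0.0212, 0.1953]
eef_rot: [-3.142, -0.0, -1.458]
wrist_force: [-1.3, -0.8, -0.7]
opening: 0.0144
grasp_force: 58.6
clock: 8.68
position: [0.55, 0.0211, 0.1953]
eef_rot: [3.142, -0.0, -1.458]
wrist_force: [0.3, -0.3, -0.3]
opening: 0.0138
grasp_force: 58.6
clock: 8.93
position: [0.5496, 0.0211, 0.1953]
eef_rot: [-3.142, -0.0, -1.458]
wrist_force: [-0.1, 0.0, -0.2]
opening: 0.0142
grasp_force: 58.6
```

```bash
python3 -m handwheel '0 .05 0 0 0 0 1;0 0 0 0 0 0 1;0 0 0 0 0 0 1'
```

```text
clock: 9.18
position: [0.5491, 0.021, 0.1953]
eef_rot: [3.142, 0.0, -1.458]
wrist_force: [0.2, -0.4, -0.1]
opening: 0.0138
grasp_force: 58.6
```

```bash
python3 -m handwheel '0 .05 0 0 0 0 1;0 0 0 0 0 0 1;0 0 0 0 0 0 1'
python3 -m handwheel '0 .05 0 0 0 0 1;0 0 0 0 0 0 1;0 0 0 0 0 0 1'
```

```text
clock: 9.43
position: [0.5486, 0.0209, 0.1953]
eef_rot: [-3.142, 0.0, -1.458]
wrist_force: [-0.3, -0.4, 0.1]
opening: 0.0141
grasp_force: 58.6
clock: 9.68
position: [0.5481, 0.0209, 0.1953]
eef_rot: [-3.142, -0.0, -1.458]
wrist_force: [0.4, -0.1, -0.9]
opening: 0.0144
grasp_force: 58.6
```

```bash
python3 -m handwheel '0 .05 0 0 0 0 1;0 0 0 0 0 0 1;0 0 0 0 0 0 1'
```

```text
clock: 9.93
position: [0.5476, 0.0208, 0.1953]
eef_rot: [-3.142, -0.0, -1.458]
wrist_force: [-0.4, -0.5, -0.6]
opening: 0.0143
grasp_force: 58.6
```

```bash
python3 -m handwheel '0 .05 0 0 0 0 1;0 0 0 0 0 0 1;0 0 0 0 0 0 1'
```

```text
clock: 10.18
position: [0.5471, 0.0208, 0.1953]
eef_rot: [3.142, -0.0, -1.458]
wrist_force: [-0.5, 0.7, -0.7]
opening: 0.0141
grasp_force: 58.6
```

```bash
python3 -m handwheel '0 .05 0 0 0 0 1;0 0 0 0 0 0 1;0 0 0 0 0 0 1'
```

```text
clock: 10.43
position: [0.5466, 0.0207, 0.1953]
eef_rot: [3.142, 0.0, -1.458]
wrist_force: [-0.1, 0.6, -0.4]
opening: 0.0141
grasp_force: 58.6
```

```bash
python3 -m handwheel '0 .05 0 0 0 0 1;0 0 0 0 0 0 1;0 0 0 0 0 0 1'
```

```text
clock: 10.68
position: [0.5461, 0.0206, 0.1953]
eef_rot: [3.142, -0.0, -1.458]
wrist_force: [-0.7, -0.3, -1.2]
opening: 0.0143
grasp_force: 58.6
```

```bash
python3 -m handwheel '0 .05 0 0 0 0 1;0 0 0 0 0 0 1;0 0 0 0 0 0 1'
```

```text
clock: 10.93
position: [0.5456, 0.0206, 0.1953]
eef_rot: [-3.142, -0.0, -1.458]
wrist_force: [1.0, -0.1, -0.1]
opening: 0.0146
grasp_force: 58.6
```

```bash
python3 -m handwheel '0 .03 0 0 0 0 1;0 0 0 0 0 0 1;0 0 0 0 0 0 1'
python3 -c "
from h import *
p=robot.get_image('top');q=robot.get_image('scene')
a=cv2.resize(p['pixels'][150:230,260:340],(400,400),interpolation=cv2.INTER_CUBIC);b=cv2.resize(q['pixels'][170:250,310:390],(400,400),interpolation=cv2.INTER_CUBIC)
cv2.imwrite('pics/e.png',np.hstack([a,b]))
F=[]
for i in range(12):
    p=robot.get_image('top'); F.append(robot.sense()['wrist_force'])
print(np.mean(F,0),np.std(F,0))
"
```

```text
clock: 11.18
position: [0.5454, 0.0206, 0.1954]
eef_rot: [-3.141, 0.0, -1.458]
wrist_force: [0.8, 0.4, -0.6]
opening: 0.0143
grasp_force: 58.6
[ 0.33071232  0.00345146 -0.35862905] [0.38493197 0.63335944 0.55391292]
```

View pics/e.png

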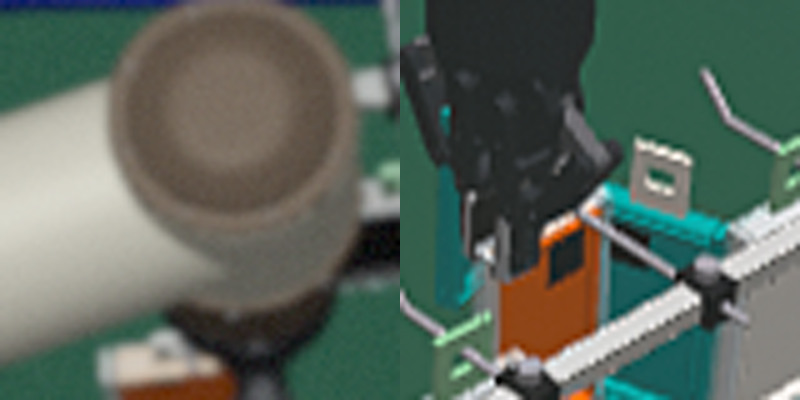

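```bash
cat > f.py <<'E'
from h import *
F=[]
for i in range(9):
    robot.get_image('top'); F.append(robot.sense()['wrist_force'])
print(np.mean(F,0).round(2),robot.sense()['position'].round(4))
E
python3 -m handwheel '0 0 -.05 0 0 0 1;0 0 -.05 0 0 0 1;0 0 0 0 0 0 1'|sed -n 2,4p
python3 f.py
python3 -m handwheel '0 .1 -.1 0 0 0 1;0 .1 -.1 0 0 0 1;0 0 0 0 0 0 1'|sed -n 2,4p
python3 f.py
```

```text
position: [0.5453, 0.0206, 0.1964]
eef_rot: [3.142, -0.0, -1.458]
wrist_force: [0.1, 0.1, -0.8]
[-0.01  0.33 -0.56] [0.5453 0.0206 0.1963]
position: [0.5433, 0.0203, 0.1986]
eef_rot: [-3.141, 0.0, -1.458]
wrist_force: [-0.9, -0.4, -0.8]
[-0.02 -0.08 -0.55] [0.5434 0.0203 0.1983]
```

```bash
python3 -m handwheel '0 .1 -.1 0 0 0 1;0 .1 -.1 0 0 0 1;0 .1 -.1 0 0 0 1;0 0 0 0 0 0 1'|sed -n 2,4p
python3 f.py
```

```text
position: [0.5403, 0.02, 0.2017]
eef_rot: [-3.141, 0.0, -1.458]
wrist_force: [-0.1, 0.5, -0.6]
[ 0.26  0.16 -0.42] [0.5404 0.02   0.2013]
```

```bash
python3 -m handwheel '0 .1 -.1 0 0 0 1;0 .1 -.1 0 0 0 1;0 .1 -.1 0 0 0 1;0 0 0 0 0 0 1'|sed -n 2,4p
python3 f.py
```

```text
position: [0.5373, 0.0196, 0.2047]
eef_rot: [-3.141, 0.0, -1.458]
wrist_force: [0.0, 0.4, -0.2]
[-0.11 -0.03 -1.1 ] [0.5374 0.0197 0.2043]
```

```bash
python3 -m handwheel '0 .1 -.08 0 0 0 1;0 .1 -.09 0 0 0 1;0 .1 -.1 0 0 0 1;0 0 0 0 0 0 1'|sed -n 2,4p
python3 f.py
```

```text
position: [0.5343, 0.0193, 0.2073]
eef_rot: [-3.141, 0.0, -1.458]
wrist_force: [-0.4, -0.5, -0.5]
[ 0.04 -0.19 -0.79] [0.5344 0.0193 0.207 ]
```

```bash
python3 -m handwheel '0 .1 -.1 0 0 0 1;0 .1 -.1 0 0 0 1;0 .1 -.1 0 0 0 1;0 0 0 0 0 0 1'|sed -n 2,4p
python3 f.py
```

```text
position: [0.5313, 0.019, 0.2103]
eef_rot: [-3.141, 0.0, -1.458]
wrist_force: [0.3, -0.3, -0.8]
[ 0.01 -0.07 -0.5 ] [0.5314 0.019  0.2099]
```

```bash
python3 -m handwheel '0 .1 -.1 0 0 0 1;0 .1 -.1 0 0 0 1;0 .1 -.1 0 0 0 1;0 0 0 0 0 0 1'|sed -n 2,4p
python3 f.py
```

```text
position: [0.5284, 0.0186, 0.2134]
eef_rot: [-3.141, 0.0, -1.458]
wrist_force: [0.2, -0.1, -0.5]
[-0.06 -0.12 -0.67] [0.5284 0.0186 0.213 ]
```

```bash
python3 -m handwheel '0 .1 -.1 0 0 0 1;0 .1 -.1 0 0 0 1;0 .1 -.1 0 0 0 1;0 .15 -.15 0 0 0 1;0 .15 -.15 0 0 0 1'|sed -n 2,4p
python3 f.py
python3 -m handwheel '0 .3 -.3 0 0 0 1;0 .4 -.3 0 0 0 1;0 .6 -.3 0 0 0 1;0 .8 0 0 0 0 1;0 .8 0 0 0 0 1'|sed -n 2,4p
python3 f.py
```

```text
position: [0.5223, 0.018, 0.2192]
eef_rot: [-3.141, 0.0, -1.458]
wrist_force: [0.2, -0.0, -0.7]
[-0.06 -0.05 -0.71] [0.5225 0.018  0.2189]
position: [0.4928, 0.0146, 0.2283]
eef_rot: [-3.141, 0.0, -1.458]
wrist_force: [-0.0, 1.4, 0.0]
[ 0.06 -0.16 -0.94] [0.4939 0.0147 0.2279]
```

```bash
python3 -m handwheel '0 0.5 -1.5 0 0 0 1;0 .5 -2.5 0 0 0 1;0 .5 -2.8 0 0 0 1;0 .5 -2.5 0 0 0 1;0 .5 -1.5 0 0 0 1'|sed -n 2,4p
python3 -m handwheel '1.5 0 0 0 0 0 1;3 0 0 0 0 .024 1;3.3 0 0 0 0 .024 1;3.3 0 0 0 0 0 1;3.3 0 0 0 0 0 1'|sed -n 2,4p
python3 -m handwheel '3.3 0 0 0 0 0 1;3.3 0 0 0 0 0 1;3 0 0 0 0 0 1;2 0 0 0 0 0 1;1 0 0 0 0 0 1'|sed -n 2,4p
python3 -m handwheel '0 0 0 0 0 0 1;0 0 0 0 0 0 1'|sed -n 2,4p
python3 - <<'E'
from h import *
p=robot.get_image("wrist");pickle.dump(p,open("w5.pkl","wb"));cv2.imwrite("pics/w5.png",p["pixels"])
for q in ["ticket","tray"]:
    for r in robot.cut_out(q,p)[:2]: print(q,r["confidence"],r["extent"])
print(robot.sense()["position"],robot.sense()["eef_rot"])
E
```

```text
position: [0.4697, 0.0119, 0.339]
eef_rot: [-3.137, -0.0, -1.458]
wrist_force: [-0.1, -0.6, -1.0]
position: [0.4812, -0.1329, 0.336]
eef_rot: [-3.141, 0.0, -1.505]
wrist_force: [0.8, -0.2, -0.6]
position: [0.4893, -0.2597, 0.3352]
eef_rot: [3.14, -0.0, -1.509]
wrist_force: [0.3, 0.1, -1.2]
position: [0.4893, -0.2574, 0.3355]
eef_rot: [3.141, 0.001, -1.507]
wrist_force: [-0.9, 0.3, -0.5]
ticket 0.94 [233.6, 203.3, 15.1, 60.4]
tray 0.76 [279.6, 209.8, 171.2, 110.5]
tray 0.72 [336.3, 222.8, 19.4, 95.5]
[ 0.48936693 -0.25635808  0.33618642] [-3.14137755e+00  1.12064561e-04 -1.50444001e+00]
```

View pics/w5.png

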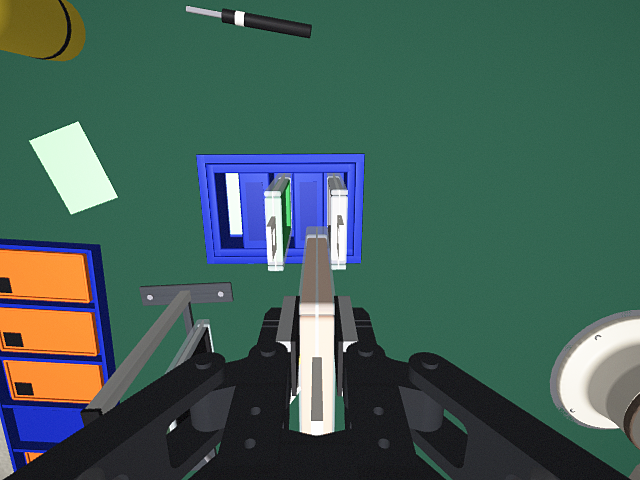

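```bash
python3 - <<'E'
from h import *
p=pickle.load(open("w5.pkl","rb"))
c=[onz(p,u,v,.056) for u,v in [(197,155),(364.5,153.5),(361,262),(206.5,263.5)]]
for x in c: print(x.round(4))
m=np.mean(c,0); e=c[0]-c[1]; e2=c[3]-c[2]; print("centre",m,np.arctan2(e[1],e[0]),np.arctan2(e2[1],e2[0]),np.linalg.norm(e),np.linalg.norm(e2))
y=.065;X=np.array([np.cos(y),np.sin(y),0]);Y=np.array([-np.sin(y),np.cos(y),0])
print("pocket",m+.062*X)
for u,v in [(226.5,174),(241,173),(231,236),(243.5,236)]: print("ticket corner",onz(p,u,v,.006).round(4))
cv2.imwrite("pics/f.png",cv2.resize(p["pixels"][140:280,185:375],None,fx=4,fy=4,interpolation=cv2.INTER_CUBIC))
E
```

```text
[ 0.6258 -0.2938  0.056 ]
[ 0.4391 -0.3071  0.056 ]
[ 0.43   -0.1778  0.056 ]
[ 0.6191 -0.164   0.056 ]
centre [ 0.52850081 -0.2356786   0.056     ] 0.07120862102797963 0.0728315718365274 0.18713462536487815 0.18953283005025987
pocket [ 0.59036988 -0.23165144  0.056     ]
ticket corner [ 0.6048 -0.2674  0.006 ]
ticket corner [ 0.5864 -0.2698  0.006 ]
ticket corner [ 0.5999 -0.1852  0.006 ]
ticket corner [ 0.5832 -0.1862  0.006 ]
```

View pics/f.png

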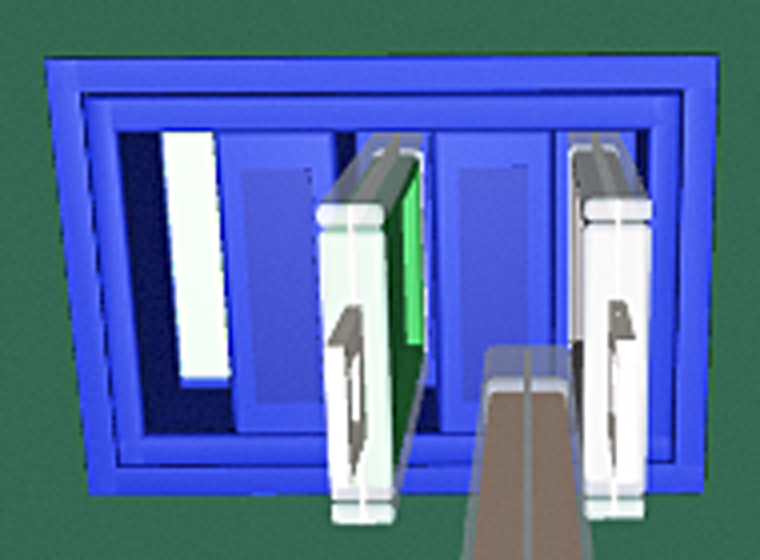

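The crop shows the free pocket's opening with corners at about (214,172), (239,172), (222,248) and (244,248), and the ticket on its floor. The green and grey packs stand in the other two pockets.

```bash
python3 - <<'E'
from h import *
p=pickle.load(open("w5.pkl","rb"))
c=[onz(p,u,v,.056) for u,v in [(214.5,172.5),(238.8,172.5),(244.5,248),(221.8,248)]]
for x in c: print(x.round(4))
print("pocket",np.mean(c,0))
a,b=onz(p,226.2,172.8,.006),onz(p,230.5,235,.006); print(a,b)
y=.07;X=np.array([np.cos(y),np.sin(y),0]);Y=np.array([-np.sin(y),np.cos(y),0])
print("ticket centre",b-.011*X-.043*Y)
s=robot.sense();print(s["position"],s["eef_rot"])
# pack centre in hand: shoulder edges at far (-y) end, z top
z=s["position"][2]+.0125
for u,v in [(301,304),(334,304)]: print("shoulder",onz(p,u,v,z))
E
```

```text
[ 0.6067 -0.2756  0.056 ]
[ 0.5792 -0.2773  0.056 ]
[ 0.5726 -0.1871  0.056 ]
[ 0.6    -0.1853  0.056 ]
pocket [ 0.58961934 -0.23132237  0.056     ]
[ 0.60517083 -0.26888213  0.006     ] [ 0.60054006 -0.18655066  0.006     ]
ticket centre [ 0.59257454 -0.23021472  0.006     ]
[ 0.48936693 -0.25635808  0.33618642] [-3.14137755e+00  1.12064561e-04 -1.50444001e+00]
shoulder [ 0.49655756 -0.26927324  0.34868642]
shoulder [ 0.48373203 -0.27007483  0.34868642]
```

```bash
python3 -m handwheel '.2 -1.5 0 0 0 0 1;.3 -3 0 0 0 0 1;.3 -3 0 0 0 0 1;.2 -2 0 0 0 0 1;0 -.7 0 0 0 0 1'|sed -n 2,4p
python3 -m handwheel '0 0 1 0 0 0 1;0 0 2 0 0 0 1;0 0 2.5 0 0 0 1;0 0 2 0 0 0 1;0 0 1 0 0 0 1'|sed -n 2,4p
python3 -m handwheel '0 0 0 0 0 0 1;0 0 0 0 0 0 1'|sed -n 2,4p
python3 - <<'E'
from h import *
s=robot.sense();P=np.array(s["position"]);print(P,s["eef_rot"])
p=robot.get_image("wrist");pickle.dump(p,open("w6.pkl","wb"))
y=.068;X=np.array([np.cos(y),np.sin(y),0]);Y=np.array([-np.sin(y),np.cos(y),0])
print("pack centre est",P+.028*Y)
im=p["pixels"].copy()
for sx,sy in [(-13,-45),(13,-45)]:
    print(proj(p,np.array([.590,-.231,.056])+X*sx/1e3+Y*sy/1e3))
b=P[2]-.1238
for sx,sy in [(-8,-40),(8,-40)]: print("pack bottom",proj(p,[*(P+.028*Y+X*sx/1e3+Y*sy/1e3)[:2],b]))
cv2.imwrite("pics/g.png",cv2.resize(im[100:340,200:440],None,fx=2.5,fy=2.5))
E
```

```text
position: [0.5942, -0.2593, 0.3347]
eef_rot: [3.141, 0.0, -1.504]
wrist_force: [0.4, 0.5, -1.3]
position: [0.5891, -0.2595, 0.2479]
eef_rot: [3.137, 0.003, -1.506]
wrist_force: [0.1, 0.0, -2.1]
position: [0.5913, -0.2606, 0.2516]
eef_rot: [3.142, -0.001, -1.505]
wrist_force: [0.3, 0.1, -0.5]
[ 0.59129192 -0.26062586  0.25163528] [ 3.14158266e+00 -6.54704365e-04 -1.50533735e+00]
pack centre est [ 0.58938939 -0.23269057  0.25163528]
[330.31638734 195.53049328]
[302.24629415 195.64302382]
pack bottom [327.92930138 218.16032353]
pack bottom [306.41025125 218.24402167]
```

View pics/g.png

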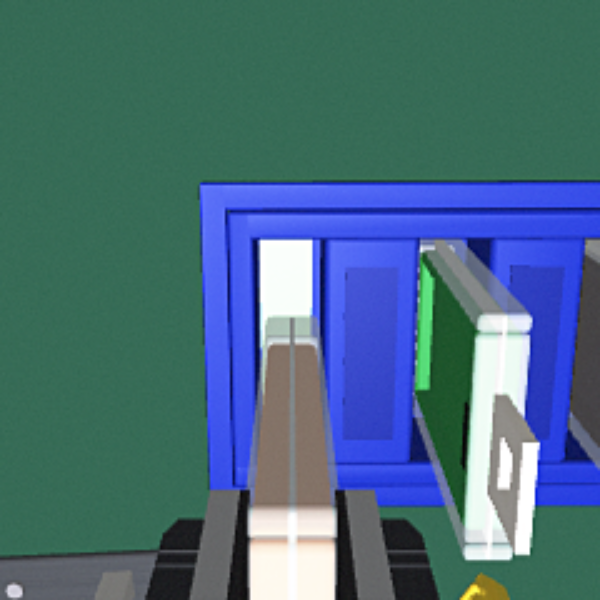

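The wrist crop shows the pack's lower edge (columns 265–318) in line with the pocket opening (255–322). I'm lowering it.

```bash
python3 -m handwheel '-.1 0 1 0 0 0 1;0 0 1.5 0 0 0 1;0 0 1.5 0 0 0 1;0 0 1 0 0 0 1;0 0 0 0 0 0 1'|sed -n 2,4p
python3 -m handwheel '0 0 .6 0 0 0 1;0 0 .6 0 0 0 1;0 0 .6 0 0 0 1;0 0 .6 0 0 0 1;0 0 .3 0 0 0 1'|sed -n 2,4p
python3 -m handwheel '0 0 .6 0 0 0 1;0 0 .6 0 0 0 1;0 0 .6 0 0 0 1;0 0 .6 0 0 0 1;0 0 .2 0 0 0 1'|sed -n 2,4p
```

```text
position: [0.5905, -0.2592, 0.1987]
eef_rot: [3.138, 0.002, -1.506]
wrist_force: [0.1, -0.3, -1.1]
position: [0.5914, -0.2595, 0.1731]
eef_rot: [3.141, 0.0, -1.506]
wrist_force: [-0.8, 0.4, -0.6]
position: [0.5911, -0.2595, 0.1466]
eef_rot: [3.14, 0.001, -1.506]
wrist_force: [0.2, 0.0, -1.2]
```

```bash
python3 -m handwheel '0 0 .3 0 0 0 1;0 0 .3 0 0 0 1;0 0 .3 0 0 0 1;0 0 .2 0 0 0 1;0 0 0 0 0 0 1'|sed -n 2,4p
python3 -m handwheel '0 0 .1 0 0 0 1;0 0 .1 0 0 0 1;0 0 0 0 0 0 1'|sed -n 2,4p
```

```text
position: [0.5914, -0.2596, 0.1365]
eef_rot: [3.141, 0.0, -1.506]
wrist_force: [-0.7, -0.1, -0.5]
position: [0.5916, -0.2596, 0.1349]
eef_rot: [3.142, 0.0, -1.506]
wrist_force: [0.3, 0.2, -0.6]
```

```bash
python3 -m handwheel '0 0 .1 0 0 0 1;0 0 0 0 0 0 1;0 0 0 0 0 0 1'|sed -n 2,4p
```

```text
position: [0.5917, -0.2597, 0.134]
eef_rot: [-3.142, 0.0, -1.506]
wrist_force: [-0.1, 0.1, -0.0]
```

```bash
python3 -m handwheel '0 0 .1 0 0 0 1;0 0 0 0 0 0 1;0 0 0 0 0 0 1'|sed -n 2,4p
```

```text
position: [0.5916, -0.2597, 0.1329]
eef_rot: [3.141, 0.0, -1.506]
wrist_force: [0.0, -0.4, -0.1]
```

```bash
python3 -m handwheel '0 0 .1 0 0 0 1;0 0 .05 0 0 0 1;0 0 0 0 0 0 1;0 0 0 0 0 0 1'|sed -n 2,4p
```

```text
position: [0.5916, -0.2597, 0.1314]
eef_rot: [3.141, 0.0, -1.506]
wrist_force: [0.2, -0.5, -0.6]
```

```bash
python3 -m handwheel '0 0 .07 0 0 0 1;0 0 0 0 0 0 1;0 0 0 0 0 0 1'|sed -n 2,4p
```

```text
position: [0.5918, -0.2597, 0.131]
eef_rot: [-3.141, -0.0, -1.506]
wrist_force: [0.7, -0.1, 0.1]
```

```bash
python3 -m handwheel '0 0 .07 0 0 0 1;0 0 0 0 0 0 1;0 0 0 0 0 0 1'|sed -n 2,4p
```

```text
position: [0.592, -0.2598, 0.1309]
eef_rot: [-3.141, -0.001, -1.506]
wrist_force: [0.4, 0.2, 3.0]
```

The pack is down: 3 N at z 0.131. I'm opening slightly and backing out.

```bash
python3 -m handwheel '0 0 0 0 0 0 .6;0 0 0 0 0 0 .55;0 0 0 0 0 0 .5;0 0 0 0 0 0 .42;0 0 0 0 0 0 .42'|sed -n 2,6p
python3 -m handwheel '0 0 -.5 0 0 0 .42;0 0 -1 0 0 0 .42;0 0 -2 0 0 0 .42;0 0 -3 0 0 0 .42;0 0 -3 0 0 0 .42'|sed -n 1,6p
python3 -m handwheel '0 0 -2.5 0 0 0 .42;0 0 -2 0 0 0 .42;0 0 -.5 0 0 0 .42;0 0 0 0 0 0 .42'|sed -n 1,6p
python3 - <<'E'
from h import *
p=robot.get_image("wrist")
cv2.imwrite("pics/i.png",p["pixels"])
for i,(x,y) in enumerate([(.590,-.231)]): print(proj(p,[x,y,.142]),proj(p,[x,y,.178]))
E
```

```text
position: [0.5915, -0.2596, 0.1298]
eef_rot: [3.141, 0.0, -1.506]
wrist_force: [0.5, 0.2, -0.9]
opening: 0.0246
grasp_force: 0.0
clock: 25.63
position: [0.5913, -0.2597, 0.2265]
eef_rot: [3.141, -0.0, -1.506]
wrist_force: [1.3, 0.1, -0.7]
opening: 0.0246
grasp_force: 0.0
clock: 25.97
position: [0.5925, -0.2599, 0.2782]
eef_rot: [-3.136, -0.002, -1.506]
wrist_force: [0.9, -0.3, 0.0]
opening: 0.0249
grasp_force: 0.0
[318.78987677 263.75719896] [318.79943639 281.99446101]
```

View pics/i.png

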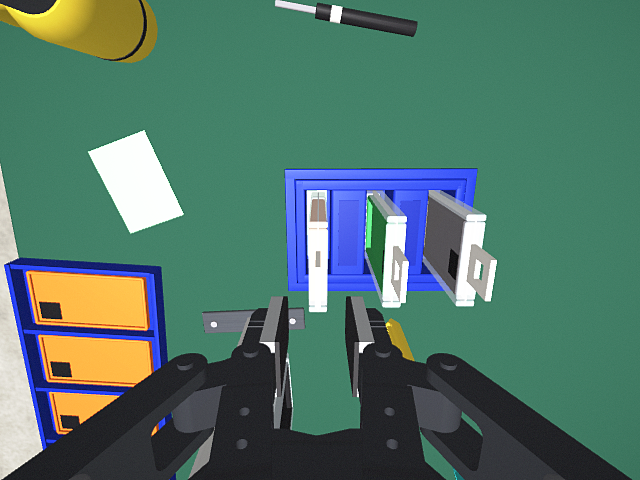

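The orange pack stands upright in the ticket pocket, about (317,262), level with its neighbours, and the gripper is clear of it.

```bash
python3 -c "
from bench import robot
print(robot.finish_job())"
```

```text
the job is handed in; nothing more can be done
None
```

The orange pack came off its hook and stands upright, let go, in the pocket with the green ticket. The job is handed in with no verdict returned; on the first descent the gripper met up to about 39 N before gripping, apparently on the bar, though I did not confirm what it touched.

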